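# Fold back the wide lid of the screw organiser

### The arm

A 6-joint arm with a two-finger parallel gripper is mounted at the origin on the work surface. World frame = base frame: x ahead of the robot, y to its left, z up, the work surface at z = 0. Lengths are in mm, angles in degrees, forces in N, time in s.
With the tool pointing down it reaches from about 350 to 850 mm from the base axis. Payload 8.1 kg.
Tool frame: the origin (TCP) lies between the finger pads; the fingertips stand 22 mm ahead of it and the grasp point (between the pads) lies 3 mm ahead of it (r.nose_length is the z of the fingertips in the tool frame, in mm); z points along the fingers, x is the direction in which the jaws open and shut, and the axes are right-handed (so a half turn about z gives the same grasp; the last joint's range is limited). The gripper opens to 85 mm and grips with 20 to 120 N. Pads are 22 mm wide; open, the fingers measure 114 mm over their backs; the gripper's body (76 mm by 85 mm) begins 54 mm behind the grasp point. The pads swing forward as they close: fully open they stand 13 mm farther back than shut.
Start: joints at [-68.491, 7.471, 85.268, -0, 87.261, -4.893], TCP at [266.819, -537.414, 253.292] pointing down, gripper open.
Joint ranges: [-169.43, 169.43], [-51.17, 129.36], [1.28, 143.12], [-76.62, 256.62], [0, 156.53], [-152.29, 152.29]. Speed limits (degrees/s): [136.94, 136.94, 159.86, 180, 180, 180].

### API

Orientations are given as [roll, pitch, yaw] about the fixed x, y, z axes, in that order (R = Rz(yaw) Ry(pitch) Rx(roll)).
In Python, from bench import r gives the robot as it stands.
- The arm moves only by the shell command python3 -m jog 'ROWS' [FORCE]. ROWS is JSON, a list of rows, each a list of 5 numbers: the shift along the tool's x, y, z in m, then the turn about the tool's z in degrees, then the opening in per cent of the stroke, from 0 (shut) to 100 (fully open). A call has 1 to 8 rows; each row is the pose to reach, as a shift and turn from the pose measured when the call began, along the tool's axes at that moment; what a row does not reach only later rows make up. A row lasts 1/10 s, in which the tool goes at most 50 mm and 8.59 degrees, less where a joint would pass 70% of its speed; a pose out of reach is approached as far as the arm can. A call with a gripper value outside its range is refused whole. The fingers move at their own pace and stop on an object; FORCE is the grip in N (left out, the last holds). Time passes only in rows, so rows that repeat a pose let the fingers close. It gives the time, the measured TCP pose, the force and the opening at its end, in the units of the state.
- r.sense(): the state, without advancing time (a new reading comes with each control period).
- r.snapshot(name): name is "side" or "top" or "wrist"; returns a dict with "image" (384x512x3 uint8, red, green, blue), "K" (3x3 intrinsics, pixels), "T" (4x4, takes a point from camera to world coordinates); the wrist camera has in their place "tool_from_camera" (4x4, takes a point from camera to tool coordinates, whose origin is the TCP and whose axes are the tool frame's). Camera axes: x right, y down, z forward; pixel columns grow to the right and rows downward; lengths in mm; the calibration is good to about 2 mm. The wrist camera is an equidistant fisheye: a pixel r from the principal point sees the ray r / f radians off the axis. A picture is of the moment at which its call begins: read the wrist's pose just before it. There is no depth.
- r.hand_in(): hands the job in, once; it reports no verdict.
Trained networks look in a picture, given as the dict that the camera call returned (one of the last four; its "shot" number tells which), for a name from the list of things; names that differ only in an ending like _2 or _b are one class to them, and where a whole thing is asked for, a point or a joint stands for the part that bears it (a point fixed in the world has none). Each returns a list of dicts, best first, with "conf" (0 to 1); they miss things now and then, are a little off and sometimes report something else, mostly with a low value. They report only what shows in the picture. A call takes as long as a camera call.
- r.search_frame(picture, label): "bbox" ([left, top, right, bottom] in pixels, round what is visible of it).
- r.pinpoint(picture, label): "uv" ([column, row] in pixels: a listed point, or the origin of a listed thing).
The state is a dict: "time": time; "joint_pos": joint angles; "qd": joint speeds; "joint_efforts": joint torques, N m; "tool_pos": TCP position; "tcp_rot": TCP orientation; "ft_force": force on the tool from outside, world axes, zero at the start; "wrist_torque": the same for the moment, N m; "finger_gap": finger opening in mm.
Only numpy, scipy, OpenCV 4.12 (cv2) and the standard library are available. Lean on these libraries where they do the work, as an engineer would, in place of code of your own. Each camera call takes 0.05 s, during which the arm holds its last target. There are 200 camera calls.

### The job

Change the screw organiser over from the short screws to the long ones: with light pushes of the fingertips, flip the half-open wide lid on the robot's side right over the spine so that it lies flat on the lid behind it, and press shut the narrow lid that stands ajar at the end of the same row. Pick up nothing, leave the other four lids shut, and do not shift the organiser or the things around it.

Things in the scene. Friction and masses are not known exactly. Their poses are not given: they have to be found in the camera images.
- organiser: translucent screw organiser, loose, about 1.4 kg; tub 144 (x) x 246 (y) mm, walls 46 mm high. A hinge spine along y at mid-depth parts it into a row of bins on the robot's side (-x) and a far row (+x). Each row, left (+y) to right: a wide bin, two narrow ones, each with its own flip lid; all hinge on the one spine pin. Origin under the tub's middle, x from robot's row to far row, z up
- wide_hinge (a point): point on the hinge pin at the middle of the wide lids, 65 mm to the left (+y) of the organiser's middle and 50 mm above its underside; axes as the organiser's
- wide_lid_edge (a point): middle of the free edge of the wide lid of the robot's row (the lid to flip), 78 mm from the pin; moves with the lid. The lid is a rigid translucent panel, 110 mm along the spine, 3 mm thick, with grey rims; its outer face lies 0.5 mm off the pin's axis. A grey finger lip along the free edge, 3 mm thick, stands 6 mm out from the inner face
- wide_lid (a joint): angle of the wide lid of the robot's row: 0 = shut on its bin, 1.57 = straight up, 3.14 = folded right over, flat on the shut lid of the far row (its stop; its inner face then looks up, 3.5 mm above the pin's axis). A friction hinge of about 0.02 N m lets it stay at any angle; nothing else holds it. Starts half open, 0.6 to 1.05
- end_hinge (a point): point on the hinge pin at the middle of the end narrow lids (right end of the organiser), 89 mm to the right (-y) of the organiser's middle and 50 mm above its underside; axes as the organiser's
- end_lid_edge (a point): middle of the free edge of the narrow lid at the right end of the robot's row, 78 mm from the pin; moves with the lid. Made like the wide lid but 62 mm along the spine
- end_lid (a joint): angle of that narrow end lid: 0 = shut (its top face then lies 0.5 mm below the pin's axis), grows as it opens. A friction hinge of about 0.01 N m lets it stay at any angle; starts ajar, 0.4 to 0.85
- mid_lid (a joint): angle of the middle lid of the robot's row (narrow), shut at the start: 0
- wide_far (a joint): angle of the wide lid of the far row, shut at the start: 0, grows as it opens
- mid_far (a joint): angle of the middle lid of the far row, shut at the start: 0
- end_far (a joint): angle of the end narrow lid of the far row, shut at the start: 0
- hammer: steel claw hammer, 320 mm long, lying flat on the console to the right; origin under the middle of its shaft, x towards the head
- plant_pot: terracotta pot with a succulent, 128 mm across, 150 mm tall, to the left; origin under its centre
- tape_measure: black tape measure lying flat, 70 x 74 x 35 mm, just beyond the organiser's far side; origin under its centre
- glue_bottle: white glue bottle, 48 mm across and 130 mm tall, at the organiser's left end; origin under its centre
- spirit_level: aluminium spirit level, 230 x 22 x 45 mm, standing on its edge at the organiser's right end; origin under its centre, x along its length
- pencil_mug: white mug with pencils, 80 mm across, 165 mm tall over the pencils, between robot and hammer; origin under its centre

How it is judged (in metres and radians):
At the end, for the whole second after the job is handed in: The wide lid of the robot's row lies at rest, folded over flat on the lid behind it (within 0.1 rad, about 6 degrees); the other five lids are shut (within 0.08 rad); the organiser stands level within 30 mm of where it stood, and so do the things around it, none knocked over (value of joint wide_lid above 3.04 rad and value of joint each of end_lid, mid_lid, wide_far, mid_far, end_far below 0.08 rad and velocity of joint each of wide_lid, end_lid below 0.1 rad/s and distance of each of organiser, hammer, plant_pot, tape_measure, glue_bottle, spirit_level, pencil_mug from where it was at the start of the episode below 0.03 m and angle between organiser's own z axis and vertical below 0.04 rad and angle between each of hammer, plant_pot, tape_measure, glue_bottle, spirit_level, pencil_mug's own z axis and vertical below 0.2 rad); the robot touches nothing.
It fails at once if the organiser is lifted or tipped (height (world z) of organiser above 0.012 m or angle between organiser's own z axis and vertical above 0.12 rad).
It fails at once if the organiser is shoved more than 40 mm out of place (distance of organiser from where it was at the start of the episode above 0.04 m).
It fails at once if the organiser or a lid is gripped or pressed hard by the fingers (over 50 N) (contact force between the fingers and organiser above 50 N).
It fails at once if one of the four shut lids is opened (value of joint any of mid_lid, wide_far, mid_far, end_far above 0.25 rad).
It fails at once if a thing standing around is picked up, knocked over or pushed away (distance of any of hammer, plant_pot, tape_measure, glue_bottle, spirit_level, pencil_mug from where it was at the start of the episode above 0.04 m).
It also fails if it takes over 48 s, if anything falls off the work surface, if the arm or the gripper's body presses on something with over 40 N, if the wrist force passes 120 N, or if a joint passes its speed limit or range.

## Working session

There is one attempt and no reset: what is moved stays moved. The work goes in short steps, Python scripts to look and compute and a shell command to move; the robot and the scene stay as the last step left them, time stands still between calls to the robot, and variables do not carry over. Pictures are saved under pics/ and viewed, about 8 in all and at most 12, crops included, and the job is handed in when it is done.

```bash
mkdir -p pics; ls; cat > h.py <<'E'
import numpy as np, cv2
from bench import r
from scipy.spatial.transform import Rotation as Ro
def ray(p,uv):
    K=np.array(p["K"]);T=np.array(p["T"])
    d=T[:3,:3]@np.linalg.inv(K)@[uv[0],uv[1],1]
    return T[:3,3],d/np.linalg.norm(d)
def tri(rays):
    A=sum(np.eye(3)-np.outer(d,d) for o,d in rays);b=sum((np.eye(3)-np.outer(d,d))@o for o,d in rays)
    x=np.linalg.solve(A,b);return x,[np.linalg.norm((np.eye(3)-np.outer(d,d))@(x-o)) for o,d in rays]
def save(p,n): cv2.imwrite(f"pics/{n}.png",np.asarray(p["image"])[:,:,::-1])
E
python3 - <<'E'
from h import *
s=r.sense();print(s["tool_pos"],s["tcp_rot"],s["ft_force"],s["finger_gap"],s["time"])
P={c:r.snapshot(c) for c in("side","top")}
for c in P: save(P[c],c)
both=cv2.hconcat([cv2.imread("pics/side.png"),cv2.imread("pics/top.png")])
for n in "organiser wide_hinge wide_lid_edge end_hinge end_lid_edge hammer plant_pot tape_measure glue_bottle spirit_level pencil_mug".split():
    R=[]
    for c in P:
        q=r.pinpoint(P[c],n)
        if q: R.append(ray(P[c],q[0]["uv"]));print(n,c,np.round(q[0]["uv"]),round(q[0]["conf"],2),end=" ")
    if len(R)==2:
        x,e=tri(R);print(np.round(x),np.round(e,1))
    else: print()
E
```

```text
pics
[ 266.61826754 -536.91951128  252.22445194] [-1.79989712e+02  1.08708975e-01 -6.35994603e+01] [ 0.61290011 -0.30930937  0.47254338] 85.57556752112625 0.0
organiser side [254. 188.] 0.6 organiser top [219. 177.] 0.7 [561.  51.   6.] [2.9 2.9]
wide_hinge side [243. 173.] 0.5 wide_hinge top [201. 174.] 0.73 [560. 109.  42.] [5.7 5.7]
wide_lid_edge top [196. 194.] 0.86 
end_hinge side [264. 195.] 0.58 end_hinge top [246. 172.] 0.56 [564. -30.  34.] [4.9 4.9]
end_lid_edge top [248. 193.] 0.6 
hammer side [338. 286.] 0.93 hammer top [385. 181.] 0.91 [ 536. -471.   11.] [3.4 3.4]
plant_pot top [111. 180.] 0.69 
tape_measure top [237. 128.] 0.96 
glue_bottle top [151. 178.] 0.57 
spirit_level top [274. 167.] 0.55 
pencil_mug side [251. 301.] 0.85 pencil_mug top [356. 258.] 0.87 [ 292. -368.    2.] [5. 5.]
```

```bash
ls pics
```

```text
side.png
top.png
```

View pics/side.png

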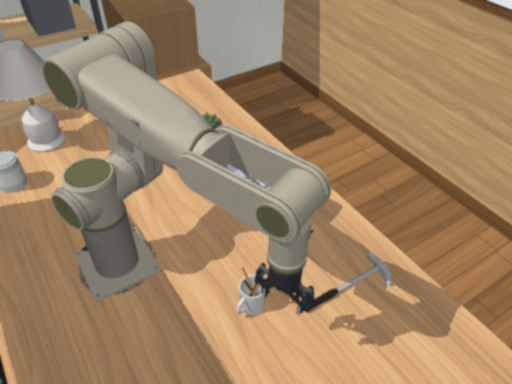

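View pics/top.png

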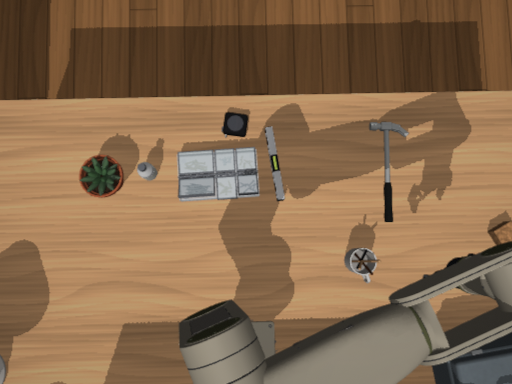

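```bash
python3 -m jog '[[-0.01,-0.01,-0.04,0,0],[-0.04,-0.04,-0.07,-8,0],[-0.075,-0.075,-0.08,-16,0],[-0.11,-0.11,-0.08,-24,0],[-0.145,-0.145,-0.08,-32,0],[-0.18,-0.18,-0.08,-40,0],[-0.215,-0.215,-0.08,-48,0],[-0.25,-0.25,-0.08,-56,0]]' 20
```

```text
time: 2.0
tool_pos: [379.7, -200.4, 333.6]
tcp_rot: [180.0, -0.1, -7.3]
ft_force: [0.8, -0.6, 0.5]
finger_gap: -0.1
```

```bash
python3 -m jog '[[0.01,-0.045,0,-3,0],[0.02,-0.09,0,-7,0],[0.03,-0.135,0,-7.3,0],[0.036,-0.18,0,-7.3,0],[0.043,-0.217,0,-7.3,0],[0.043,-0.217,0,-7.3,0],[0.043,-0.217,0,-7.3,0]]'
cat >> h.py <<'E'
def wray(p,s,uv):
    K=np.array(p["K"]);M=np.array(p["tool_from_camera"])
    a=(uv[0]-K[0,2])/K[0,0];b=(uv[1]-K[1,2])/K[1,1];t=np.hypot(a,b)
    d=np.array([np.sin(t)*a/t,np.sin(t)*b/t,np.cos(t)])
    R=Ro.from_euler("xyz",s["tcp_rot"],degrees=True).as_matrix()
    return R@M[:3,3]+M[:3,:3].dot(np.zeros(3))+np.array(s["tool_pos"]),R@M[:3,:3]@d
E
python3 - <<'E'
from h import *
s=r.sense();print(s["tool_pos"],s["tcp_rot"])
P={c:r.snapshot(c) for c in("wrist","side","top")}
for c in P: save(P[c],c+"2")
cv2.imwrite("pics/sidecrop.png",cv2.resize(cv2.imread("pics/side2.png")[100:260,170:350],None,fx=4,fy=4)[:600,:800])
for n in "organiser wide_hinge wide_lid_edge end_hinge end_lid_edge spirit_level glue_bottle tape_measure".split():
    R=[]
    for c in P:
        q=r.pinpoint(P[c],n)
        if q:
            u=q[0]["uv"];R.append(wray(P[c],s,u) if c=="wrist" else ray(P[c],u));print(n,c,np.round(u),round(q[0]["conf"],2),end=" ")
    if len(R)>1:
        x,e=tri(R);print(np.round(x),np.round(e,1))
    else: print()
E
```

```text
time: 2.7
tool_pos: [449.9, 10.0, 333.5]
tcp_rot: [179.9, -0.0, 0.1]
ft_force: [-0.7, -0.6, 0.8]
finger_gap: -0.3
[449.9196181    9.96801904 333.48233693] [ 1.79949649e+02 -3.37159152e-02  1.49464621e-01]
organiser wrist [329. 125.] 0.66 organiser side [254. 191.] 0.74 [565.  53. -15.] [1.8 1.8]
wide_hinge wrist [334.  84.] 0.82 wide_hinge side [241. 170.] 0.79 wide_hinge top [151. 178.] 0.65 [567. 182.   9.] [64.7 22.8 82.8]
wide_lid_edge wrist [295.  77.] 0.88 wide_lid_edge side [227. 169.] 0.54 [492. 119.  85.] [2.5 2.5]
end_hinge wrist [336. 189.] 0.92 end_hinge side [267. 196.] 0.91 end_hinge top [250. 172.] 0.75 [566. -40.  36.] [1.5 2.4 3.2]
end_lid_edge wrist [292. 200.] 0.88 end_lid_edge side [252. 193.] 0.47 [496. -40.  87.] [3.2 3.2]
spirit_level wrist [342. 234.] 0.56 spirit_level side [287. 218.] 0.86 spirit_level top [274. 169.] 0.94 [ 592. -129.  -12.] [ 7.8  4.6 10.4]
glue_bottle side [241. 172.] 0.61 glue_bottle top [149. 177.] 0.83 [ 609.  280. -112.] [33.4 33.4]
tape_measure wrist [418. 161.] 0.95 tape_measure side [297. 185.] 0.84 tape_measure top [236. 128.] 0.8 [731.  -3. -21.] [6.  4.3 7.9]
```

View pics/wrist2.png

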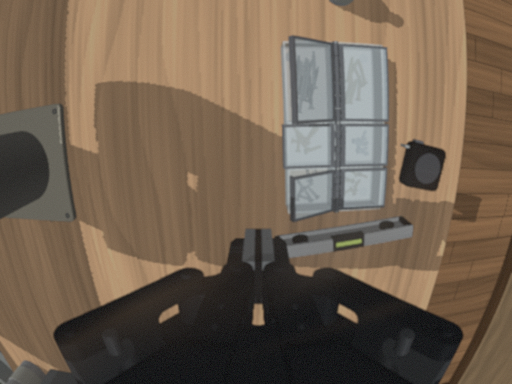

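View pics/sidecrop.png

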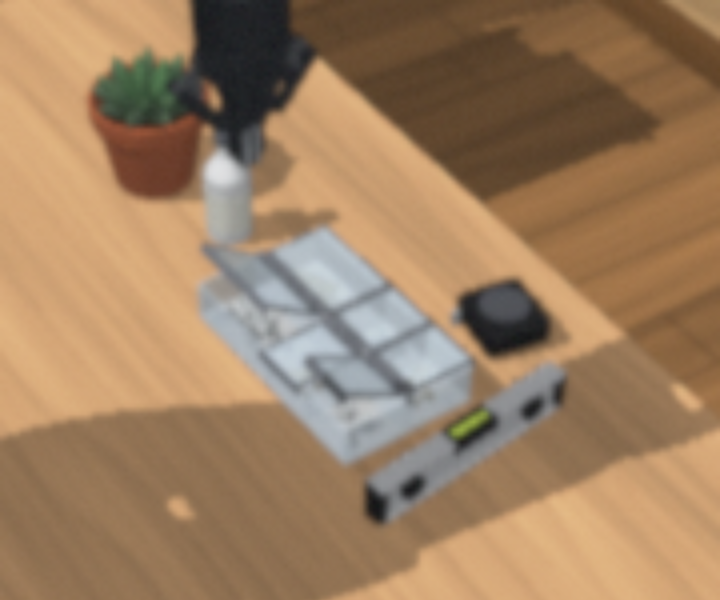

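```bash
python3 -m jog '[[-0.01,-0.045,0.0,0,0],[-0.02,-0.09,0.01,0,0],[-0.02,-0.105,0.055,0,0],[-0.02,-0.105,0.105,0,0],[-0.02,-0.105,0.155,0,0],[-0.02,-0.105,0.205,0,0],[-0.02,-0.105,0.241,0,0],[-0.02,-0.105,0.241,0,0]]'; python3 - <<'E'
from h import *
print(r.nose_length)
s=r.sense();print(s["tool_pos"],s["tcp_rot"],s["ft_force"])
P={c:r.snapshot(c) for c in("wrist","side")}
save(P["wrist"],"wrist3")
for n in "wide_hinge wide_lid_edge end_hinge end_lid_edge".split():
    R=[]
    for c in P:
        q=r.pinpoint(P[c],n)
        if q:
            u=q[0]["uv"];R.append(wray(P[c],s,u) if c=="wrist" else ray(P[c],u));print(n,c,np.round(u),round(q[0]["conf"],2),end=" ")
    if len(R)>1:
        x,e=tri(R);print(np.round(x),np.round(e,1))
    else: print()
E
```

```text
time: 4.85
tool_pos: [425.5, 113.6, 86.9]
tcp_rot: [179.9, 0.6, 0.0]
ft_force: [-1.0, 0.2, 0.1]
finger_gap: 0.0
22.0
[425.45538828 113.58108057  86.94091676] [1.79885276e+02 5.52656611e-01 1.10236236e-02] [-0.95685788  0.20133067  0.14174361]
wide_hinge wrist [454. 221.] 0.63 wide_hinge side [241. 168.] 0.62 [550. 121.  58.] [1.4 1.4]
wide_lid_edge wrist [402. 265.] 0.64 wide_lid_edge side [228. 169.] 0.54 [493. 113.  90.] [2. 2.]
end_hinge side [263. 193.] 0.75 
end_lid_edge side [250. 193.] 0.75
```

View pics/wrist3.png

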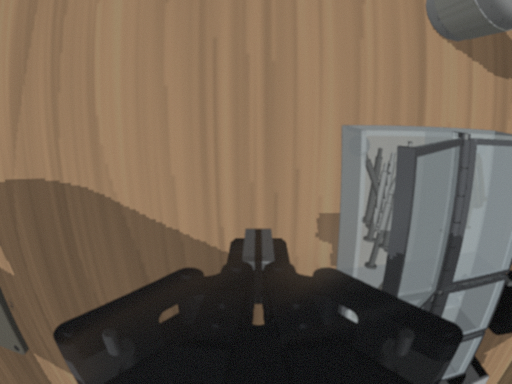

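```bash
python3 -m jog '[[0.02,-0.002,0.0,0,0],[0.04,-0.002,0.0,0,0],[0.052,-0.002,-0.002,0,0],[0.064,-0.002,-0.006,0,0],[0.076,-0.002,-0.010,0,0],[0.088,-0.002,-0.014,0,0],[0.1,-0.002,-0.02,0,0],[0.1,-0.002,-0.02,0,0]]'; python3 - <<'E'
from h import *
s=r.sense();print(s["tool_pos"],s["ft_force"])
P={c:r.snapshot(c) for c in("wrist","side")}
save(P["wrist"],"wrist4");save(P["side"],"side4")
a=cv2.imread("pics/wrist4.png");b=cv2.resize(cv2.imread("pics/side4.png")[100:260,170:350],None,fx=2.4,fy=2.4)
cv2.imwrite("pics/c4.png",cv2.hconcat([a[:,220:],b[:384,:]]))
for n in "wide_hinge wide_lid_edge".split():
    R=[]
    for c in P:
        q=r.pinpoint(P[c],n)
        if q:
            u=q[0]["uv"];R.append(wray(P[c],s,u) if c=="wrist" else ray(P[c],u));print(n,c,np.round(u),round(q[0]["conf"],2),end=" ")
    if len(R)>1:
        x,e=tri(R);print(np.round(x),np.round(e,1))
    else: print()
E
```

```text
time: 6.15
tool_pos: [532.7, 116.4, 115.3]
tcp_rot: [-180.0, -0.3, -0.0]
ft_force: [-0.3, 0.4, 0.4]
finger_gap: -0.2
[532.69933162 116.39683935 115.3210133 ] [-0.28309594  0.36645407  0.41161914]
wide_hinge wrist [332. 217.] 0.96 
wide_lid_edge side [240. 158.] 0.53
```

View pics/c4.png

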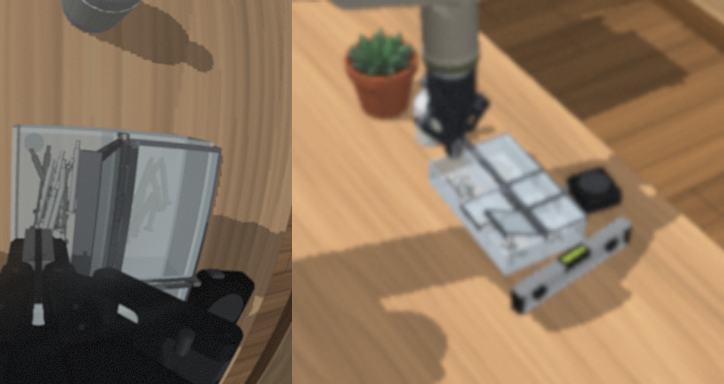

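```bash
python3 -m jog '[[0.012,0,0,0,0],[0.024,0,0,0,0],[0.036,0,0,0,0],[0.048,0,0,0,0],[0.06,0,0.002,0,0],[0.07,0,0.006,0,0],[0.075,0,0.01,0,0],[0.075,0,0.01,0,0]]'; python3 - <<'E'
from h import *
s=r.sense();print(s["tool_pos"],s["ft_force"])
P={c:r.snapshot(c) for c in("wrist","side")}
save(P["wrist"],"wrist5");save(P["side"],"side5")
a=cv2.imread("pics/wrist5.png");b=cv2.resize(cv2.imread("pics/side5.png")[100:260,170:350],None,fx=2.4,fy=2.4)
cv2.imwrite("pics/c5.png",cv2.hconcat([a[:,150:],b[:384,:]]))
E
```

```text
time: 7.25
tool_pos: [604.9, 116.2, 102.5]
tcp_rot: [180.0, -0.0, 0.0]
ft_force: [-0.3, 1.1, -0.1]
finger_gap: 0.1
[604.88891959 116.22843194 102.54265975] [-0.2768389   1.13240127 -0.11090479]
```

View pics/c5.png

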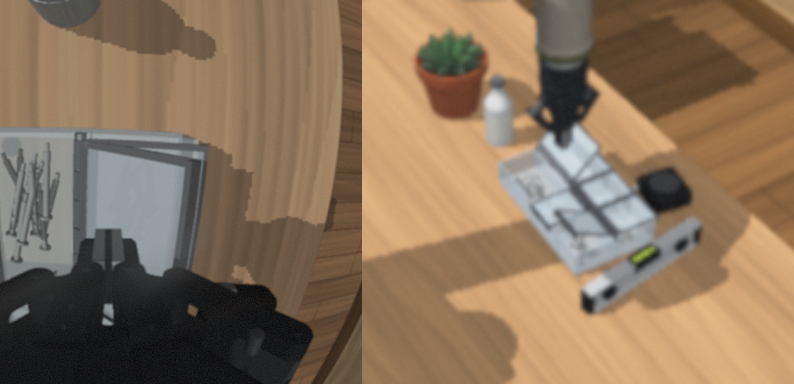

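```bash
python3 -m jog '[[0.004,0,0.006,0,0],[0.008,0,0.012,0,0],[0.008,0,0.018,0,0],[0.008,0,0.022,0,0],[0.008,0,0.024,0,0],[0.008,0,0.024,0,0],[0.008,0,0.024,0,0]]'; python3 -c "
from h import *
s=r.sense();print(s['tool_pos'],s['ft_force'])"
```

```text
time: 8.05
tool_pos: [612.6, 116.3, 79.2]
tcp_rot: [180.0, -0.1, 0.0]
ft_force: [0.2, 1.3, -0.0]
finger_gap: 0.4
[612.61792334 116.33755516  79.20690603] [ 0.20995852  1.3383137  -0.04669308]
```

Tip at about 57; creep down until it touches.

```bash
python3 -m jog '[[0,0,0.001,0,0],[0,0,0.002,0,0],[0,0,0.003,0,0],[0,0,0.003,0,0]]'; python3 -m jog '[[0,0,0.001,0,0],[0,0,0.002,0,0],[0,0,0.002,0,0]]'
```

```text
time: 8.45
tool_pos: [612.6, 116.3, 76.1]
tcp_rot: [180.0, -0.0, 0.0]
ft_force: [1.3, 0.1, 0.0]
finger_gap: -0.3
time: 8.75
tool_pos: [612.8, 116.3, 75.4]
tcp_rot: [180.0, -0.1, 0.0]
ft_force: [-5.4, -1.2, 10.2]
finger_gap: 0.1
```

```bash
python3 -m jog '[[0,0,-0.03,0,0],[0,0,-0.07,0,0],[-0.03,0.04,-0.09,0,0],[-0.06,0.08,-0.09,0,0],[-0.09,0.12,-0.09,0,0],[-0.104,0.156,-0.09,0,0],[-0.104,0.156,-0.09,0,0],[-0.104,0.156,-0.09,0,0]]'; python3 - <<'E'
from h import *
s=r.sense();print(s["tool_pos"],s["ft_force"])
P={c:r.snapshot(c) for c in("wrist","side")}
save(P["wrist"],"wrist6");save(P["side"],"side6")
a=cv2.imread("pics/wrist6.png");b=cv2.resize(cv2.imread("pics/side6.png")[100:260,170:350],None,fx=2.4,fy=2.4)
cv2.imwrite("pics/c6.png",cv2.hconcat([a[:,150:],b[:384,:]]))
for n in "end_hinge end_lid_edge wide_lid_edge".split():
    R=[]
    for c in P:
        q=r.pinpoint(P[c],n)
        if q:
            u=q[0]["uv"];R.append(wray(P[c],s,u) if c=="wrist" else ray(P[c],u));print(n,c,np.round(u),round(q[0]["conf"],2),end=" ")
    if len(R)>1:
        x,e=tri(R);print(np.round(x),np.round(e,1))
    else: print()
E
```

```text
time: 9.55
tool_pos: [508.6, -40.4, 165.7]
tcp_rot: [180.0, -0.1, -0.1]
ft_force: [-0.3, 1.1, -0.9]
finger_gap: -0.1
[508.61937207 -40.43065446 165.65974219] [-0.30943013  1.10531702 -0.90483381]
end_hinge wrist [339. 192.] 0.74 end_hinge side [268. 195.] 0.86 [575. -42.  37.] [5.1 5.1]
end_lid_edge wrist [260. 205.] 0.86 end_lid_edge side [253. 189.] 0.69 [507. -35.  95.] [1.4 1.4]
wide_lid_edge wrist [437.  29.] 0.56 wide_lid_edge side [265. 161.] 0.57 [658. 108.  58.] [3.6 3.6]
```

View pics/c6.png

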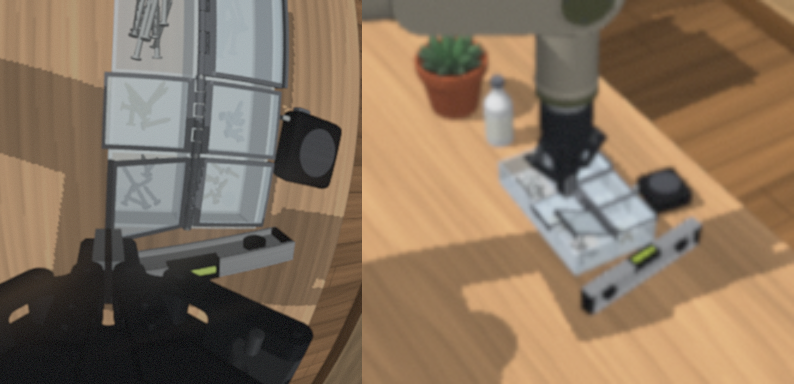

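```bash
python3 -m jog '[[0.012,0.001,0.02,0,0],[0.012,0.001,0.04,0,0],[0.012,0.001,0.055,0,0],[0.012,0.001,0.067,0,0],[0.012,0.001,0.077,0,0],[0.012,0.001,0.085,0,0],[0.012,0.001,0.089,0,0],[0.012,0.001,0.089,0,0]]';  python3 -m jog '[[0,0,0.001,0,0],[0,0,0.002,0,0],[0,0,0.003,0,0],[0,0,0.003,0,0]]'
```

```text
time: 10.75
tool_pos: [520.8, -39.9, 75.8]
tcp_rot: [180.0, -0.0, 0.1]
ft_force: [0.4, 0.0, 0.6]
finger_gap: -0.1
time: 11.15
tool_pos: [520.9, -39.9, 73.0]
tcp_rot: [180.0, -0.0, 0.1]
ft_force: [0.7, -0.1, 0.1]
finger_gap: 0.1
```

```bash
python3 -m jog '[[0,0,0.001,0,0],[0,0,0.002,0,0],[0,0,0.002,0,0]]';  python3 -m jog '[[0,0,0.001,0,0],[0,0,0.001,0,0],[0,0,0.001,0,0]]'
```

```text
time: 11.45
tool_pos: [521.0, -40.0, 71.4]
tcp_rot: [180.0, -0.1, 0.1]
ft_force: [-0.8, 0.1, 4.1]
finger_gap: 0.0
time: 11.75
tool_pos: [521.2, -40.0, 71.1]
tcp_rot: [180.0, -0.1, 0.1]
ft_force: [-4.4, 0.5, 8.6]
finger_gap: -0.0
```

Firm contact at tip z ≈ 49 means the lid is shut. Withdraw up and towards the robot, then check.

```bash
python3 -m jog '[[0,0,-0.03,0,0],[0,0,-0.07,0,0],[-0.02,0,-0.11,0,0],[-0.05,0,-0.15,0,0],[-0.08,0,-0.19,0,0],[-0.1,0,-0.23,0,0],[-0.1,0,-0.25,0,0],[-0.1,0,-0.25,0,0]]'; python3 - <<'E'
from h import *
s=r.sense();print(s["tool_pos"],s["ft_force"])
P={c:r.snapshot(c) for c in("wrist","side","top")}
for c in P: save(P[c],c+"7")
a=cv2.imread("pics/wrist7.png");b=cv2.resize(cv2.imread("pics/side7.png")[100:260,170:350],None,fx=2.4,fy=2.4)
cv2.imwrite("pics/c7.png",cv2.hconcat([a[:,150:],b[:384,:]]))
for n in "organiser end_hinge end_lid_edge wide_hinge wide_lid_edge spirit_level tape_measure".split():
    R=[]
    for c in P:
        q=r.pinpoint(P[c],n)
        if q:
            u=q[0]["uv"];R.append(wray(P[c],s,u) if c=="wrist" else ray(P[c],u));print(n,c,np.round(u),round(q[0]["conf"],2),end=" ")
    if len(R)>1:
        x,e=tri(R);print(np.round(x),np.round(e,1))
    else: print()
E
```

```text
time: 12.55
tool_pos: [422.1, -40.4, 325.2]
tcp_rot: [179.9, -0.5, 0.1]
ft_force: [-0.5, 0.1, -0.2]
finger_gap: -0.1
[422.08729333 -40.39154945 325.23393413] [-0.46631555  0.07245366 -0.206019  ]
organiser wrist [359.  97.] 0.71 organiser side [261. 187.] 0.68 [588.  48.  -7.] [6.7 6.7]
end_hinge wrist [365. 160.] 0.94 end_hinge side [267. 192.] 0.74 end_hinge top [247. 166.] 0.94 [576. -37.  48.] [4.1 7.6 8. ]
end_lid_edge wrist [315. 158.] 0.97 end_lid_edge side [251. 199.] 0.55 [497. -37.  56.] [2.4 2.4]
wide_hinge wrist [372.  54.] 0.55 wide_hinge side [250. 170.] 0.7 wide_hinge top [199. 163.] 0.7 [593. 115.  32.] [4.9 3.1 6.9]
wide_lid_edge wrist [426.  60.] 0.87 wide_lid_edge side [266. 163.] 0.71 wide_lid_edge top [198. 140.] 0.78 [672. 115.  36.] [4.7 5.1 0.9]
spirit_level wrist [362. 204.] 0.59 spirit_level side [285. 216.] 0.69 spirit_level top [274. 166.] 0.96 [ 594. -125.   -8.] [5.8 5.3 0.6]
tape_measure wrist [367. 160.] 0.59 tape_measure side [296. 184.] 0.71 tape_measure top [237. 127.] 0.8 [672. -33.  13.] [75.5 30.1 50.6]
```

View pics/c7.png

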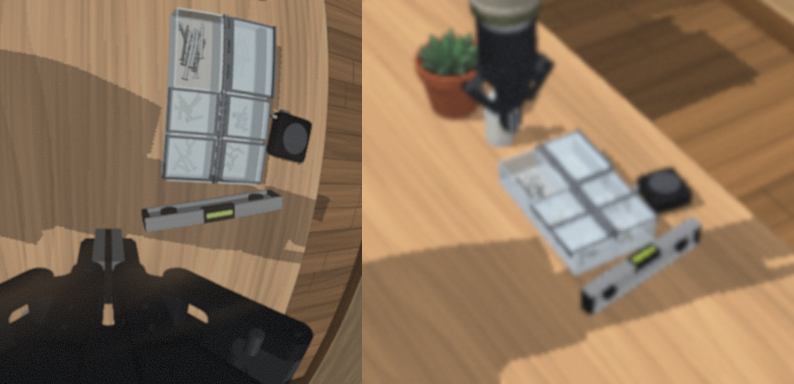

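```bash
python3 - <<'E'
from h import *
a=cv2.imread("pics/top.png");b=cv2.imread("pics/top7.png")
c=lambda i:cv2.resize(i[105:215,165:295],None,fx=4,fy=4,interpolation=cv2.INTER_CUBIC)[:, :]
v=cv2.vconcat([c(a)[:,:],c(b)]);cv2.imwrite("pics/c8.png",cv2.resize(cv2.hconcat([c(a),c(b)]),(800,340)))
E
```

```text
(no output)
```

View pics/c8.png

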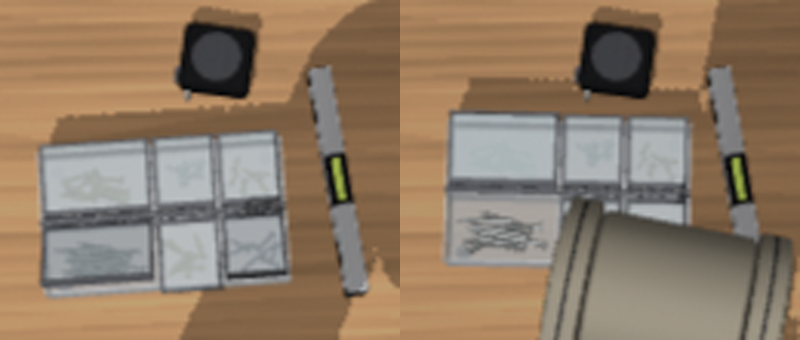

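The organiser has slid about 26 mm: in the top crops its left corner moved from (38,147) to (47,112) and its right one from (281,132) to (291,119), at about 1 mm per pixel. That is too near the 30 mm limit. The wide bin is now open, so I can push its front wall back from inside without touching any lid.

```bash
python3 -m jog '[[0.035,-0.03,0,0,0],[0.07,-0.06,0,0,0],[0.1,-0.09,0.02,0,0],[0.131,-0.114,0.05,0,0],[0.131,-0.114,0.1,0,0],[0.131,-0.114,0.15,0,0],[0.131,-0.114,0.185,0,0],[0.131,-0.114,0.185,0,0]]'; python3 - <<'E'
from h import *
s=r.sense();print(s["tool_pos"],s["ft_force"])
P={c:r.snapshot(c) for c in("wrist","top")}
for c in P: save(P[c],c+"9")
a=cv2.imread("pics/wrist9.png");cv2.imwrite("pics/c9.png",a)
p=P["wrist"]
# where the tip projects & a grid of known world points at z=46
K=np.array(p["K"]);M=np.array(p["tool_from_camera"]);R=Ro.from_euler("xyz",s["tcp_rot"],degrees=True).as_matrix()
def proj(w):
    c=np.linalg.inv(M)@np.r_[R.T@(np.array(w)-s["tool_pos"]),1];t=np.arctan2(np.hypot(c[0],c[1]),c[2]);h=np.hypot(c[0],c[1])
    return (int(K[0,2]+K[0,0]*t*c[0]/h),int(K[1,2]+K[1,1]*t*c[1]/h))
for x in (510,520,530,540,550,570,580,590,600):
  cv2.circle(a,proj((x,74,46)),1,(0,0,255),-1);cv2.circle(a,proj((x,140,46)),1,(0,255,0),-1)
for y in (40,50,60,70,80,90,100,150,170): cv2.circle(a,proj((553,y,46)),1,(255,0,0),-1)
cv2.imwrite("pics/c9.png",cv2.resize(a[:,130:450],None,fx=1.56,fy=1.56))
E
```

```text
time: 14.55
tool_pos: [547.4, 74.0, 129.4]
tcp_rot: [180.0, 0.6, 0.1]
ft_force: [-1.1, 0.7, -0.8]
finger_gap: -0.0
[547.3542094   74.00966685 129.39814298] [-1.13585041  0.74045748 -0.75948841]
```

View pics/c9.png

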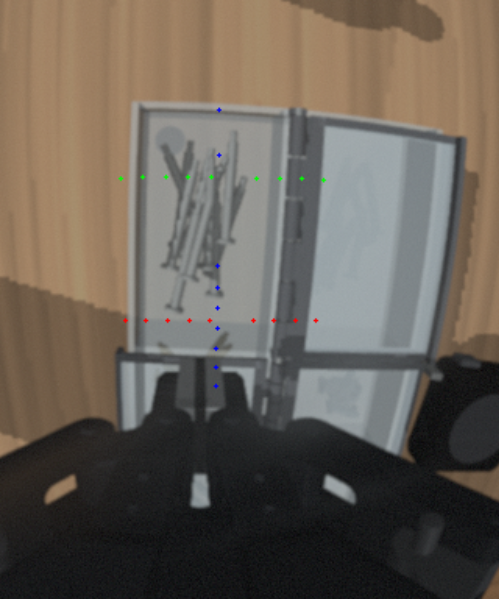

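```bash
python3 -m jog '[[0.003,-0.006,0.0,0,0],[0.003,-0.006,0.02,0,0],[0.003,-0.006,0.04,0,0],[0.003,-0.006,0.06,0,0],[0.003,-0.006,0.073,0,0],[0.003,-0.006,0.075,0,0],[0.003,-0.006,0.075,0,0]]'; python3 -m jog '[[-0.003,0,0,0,0],[-0.006,0,0,0,0],[-0.009,0,0,0,0],[-0.012,0,0,0,0],[-0.014,0,0,0,0],[-0.014,0,0,0,0]]'
```

```text
time: 15.35
tool_pos: [555.7, 80.2, 62.8]
tcp_rot: [180.0, -0.1, 0.1]
ft_force: [0.4, -0.7, 0.2]
finger_gap: -0.1
time: 15.95
tool_pos: [541.3, 80.2, 62.7]
tcp_rot: [180.0, -0.1, 0.1]
ft_force: [0.4, 0.9, 0.0]
finger_gap: 0.1
```

```bash
python3 -m jog '[[0,0,0.005,0,0],[0,0,0.01,0,0],[0,0,0.01,0,0],[-0.004,0,0.01,0,0],[-0.008,0,0.01,0,0],[-0.012,0,0.01,0,0],[-0.012,0,0.01,0,0]]'; python3 -m jog '[[-0.002,0,0,0,0],[-0.004,0,0,0,0],[-0.006,0,0,0,0],[-0.006,0,0,0,0]]'
```

```text
time: 16.65
tool_pos: [529.2, 80.2, 52.9]
tcp_rot: [180.0, -0.1, 0.1]
ft_force: [0.7, 0.1, 0.2]
finger_gap: -0.2
time: 17.05
tool_pos: [524.3, 80.0, 53.6]
tcp_rot: [180.0, -0.3, 0.1]
ft_force: [4.7, -0.7, -2.7]
finger_gap: -0.0
```

```bash
python3 -m jog '[[-0.003,0,0,0,0],[-0.006,0,0,0,0],[-0.009,0,0,0,0],[-0.012,0,0,0,0],[-0.015,0,0,0,0],[-0.018,0,0,0,0],[-0.02,0,0,0,0],[-0.02,0,0,0,0]]'; python3 -m jog '[[0.005,0,0,0,0],[0.015,0,-0.005,0,0],[0.018,0,-0.045,0,0],[0.015,0,-0.09,0,0],[0,0,-0.13,0,0],[-0.04,-0.03,-0.17,0,0],[-0.07,-0.06,-0.2,0,0],[-0.09,-0.1,-0.22,0,0]]'
python3 - <<'E'
from h import *
s=r.sense();print(s["tool_pos"],s["ft_force"])
P={c:r.snapshot(c) for c in("wrist","side","top")}
for c in P: save(P[c],c+"10")
c=lambda i:cv2.resize(i[105:215,165:295],None,fx=4,fy=4,interpolation=cv2.INTER_CUBIC)
t=cv2.resize(cv2.hconcat([c(cv2.imread("pics/top.png")),c(cv2.imread("pics/top10.png"))]),(800,340))
b=cv2.resize(cv2.imread("pics/side10.png")[140:240,170:350],(450,250));a=cv2.resize(cv2.imread("pics/wrist10.png")[:,100:],(350,250))
cv2.imwrite("pics/c10.png",cv2.vconcat([t,cv2.hconcat([b,a])]))
for n in "organiser glue_bottle tape_measure spirit_level plant_pot hammer pencil_mug".split():
    print(n,[np.round(q["uv"]) for q in r.pinpoint(P["top"],n)[:1]])
E
```

```text
time: 17.85
tool_pos: [505.7, 79.9, 54.3]
tcp_rot: [180.0, -0.5, 0.1]
ft_force: [4.7, -0.4, -2.5]
finger_gap: 0.2
time: 18.65
tool_pos: [419.8, 169.3, 270.0]
tcp_rot: [180.0, -0.6, -0.0]
ft_force: [1.2, 0.8, -0.0]
finger_gap: -0.2
[419.78847006 169.25132017 269.99150029] [ 1.2202656   0.83248607 -0.03230468]
organiser [array([353., 260.])]
glue_bottle [array([350., 262.])]
tape_measure [array([236., 128.])]
spirit_level [array([273., 166.])]
plant_pot [array([111., 178.])]
hammer [array([383., 179.])]
pencil_mug [array([356., 261.])]
```

View pics/c10.png

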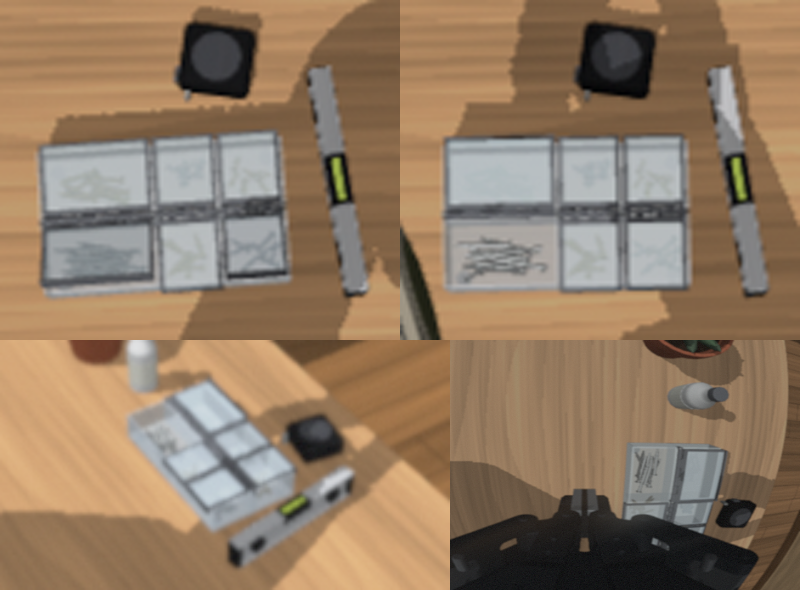

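```bash
python3 -m jog '[[0,0,0,0,0],[0,0,0,0,0]]'; python3 -c "
from bench import r
print(r.hand_in())"
```

```text
time: 19.35
tool_pos: [420.3, 167.6, 265.5]
tcp_rot: [179.9, -0.3, -0.1]
ft_force: [-0.2, -0.7, -0.3]
finger_gap: 0.2
the job is handed in; nothing more can be done
None
```

I flipped the wide lid over the spine onto the lid behind it and pressed the narrow end lid shut. I then handed the job in at about 19 s of the 48 s allowed.

- **Lids:** The fingertip met firm contact at z ≈ 53.4 mm on the folded wide lid and ≈ 49 mm on the end lid, which matches flat and shut. The highest force I read was about 10 N. The last pictures show both lids where they should be and the other four shut.
- **Organiser slid and was put back:** After the lid work, the top camera showed it had slid about 26 mm and turned about 5°, close to the 30 mm limit. I pushed it back with about 5 N against the inside of the open bin's front wall. The final top picture puts its middle within about 5 mm of the start, turned about 3°.
- **Things around it:** The top view shows the tape measure, spirit level, hammer, pencil mug and plant pot within about 3 px (roughly 9 mm) of where they were. The arm was clear of everything at hand-in.
- **Checks that disagreed:**
  - Network points on the lids and hinges were off by 5–15 mm, and one early wide-hinge point was off by about 80 mm.
  - In the last picture the network's points for the organiser and glue bottle landed on the pencil mug, so I discarded both. I checked the organiser by its corners. The glue bottle I checked only by eye, and it stands upright.

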